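# Slide the setting block past the tool holder and seat it on its sprung stop

### The job

Slide the orange-topped setting block along the bench, without lifting it, past the standing tool holder, the grey tray and the collet rack to the front of the blue nest, with nothing touching those three. Then push it into the nest until the sprung pin is flush and the block bears on the steel stop bar, hold it there with a steady push of about 10 N on the bar (never over 16 N on the nest or the stop), and leave it seated flat on the bench, still in touch with the pin. Leave the other things on the bench where they are.

Things in the scene. Friction and masses are not known exactly. Their poses are not given: they have to be found in the camera images.
- block: Square steel block, 100 x 100 mm and 42 mm tall, top 12 mm orange with a black round socket in its middle; loose, 0.56 to 0.94 kg, slides on the bench (friction not known, about 2.5 to 7 N to keep it sliding, more if the tool bears down on it). Too wide to grip. Origin at the centre of its underside; x and y run square to its side faces, z up.
- nest: Blue nest fixed to the bench: two parallel rails along its x axis, 30 mm tall, 107 mm apart (3.5 mm clearance each side of the block), from x = -45 to +65 mm; flares from x = -45 to -76 mm open the mouth to about 125 mm; 152 mm wide outside. The block enters along +x, away from the robot. Origin on the bench midway between the rails: centre of a seated block if the stop bar is fully back; z up.
- mouth (a point): Point on the bench on the nest's middle line, 150 mm before its origin: a block centred here stands clear in front of the flared mouth. Same axes as the nest.
- stop: Stop across the far end of the nest, same origin and axes as the nest: a fixed blue crossbeam at x = 80 to 110 mm carries a rigid steel stop bar, 50 mm wide and 29 mm tall. The bar is clamped anywhere from 0 to 30 mm towards the robot and this setting is not measured: its face lies at x = 50 to 20 mm, so a seated block's centre at x = 0 to -30 mm.
- bar_back (a point): Point where the brass pin (10 mm diameter, 16 mm above the bench) would meet the bar's face were the bar fully back. It does not move with the bar. The pin, in the middle of the bar's face, stands 3 mm proud of it; its spring gives about 0.6 to 0.9 N, too weak to push the block back.
- holder: Obstacle: dark steel tapered tool holder standing upright, fixed to the bench, 60 mm diameter at the foot, 125 mm tall. Origin at the centre of its underside.
- tray: Obstacle: grey open parts tray, fixed, 50 mm (its x) by 100 mm (its y), 45 mm tall. It stands on the robot's side of the lane. Origin at the centre of its underside.
- rack: Obstacle: wooden collet rack, fixed, 100 mm (its x) by 60 mm (its y), 40 mm tall with three steel collets to 60 mm. It stands just beyond (+y) the nest's mouth. Origin at the centre of its underside.
- can: Bystander: loose spray can, white and blue, 52 mm diameter, 160 mm tall. Origin under its centre.
- mill: Bystander: loose dark steel face mill, 80 mm diameter, 60 mm tall. Origin under its centre.
- wrench: Bystander: loose steel wrench lying flat, about 180 mm long. Origin near its middle.
- basket: Bystander: loose pink bowl-shaped basket, 120 mm diameter, 50 mm tall. Origin under its centre.
- sleeve: Bystander: loose steel taper sleeve, 44 mm diameter, 52 mm tall. Origin under its centre.
- packet: Bystander: loose yellow packet, 100 x 120 x 20 mm. Origin under its centre.
Mind the look-alikes: they are no part of the job. Several things have the shape of the nest; the one meant has the colours described above.

How it is judged:
By the outcome, as a careful person would: the job done as asked, in the order asked, and still so for the second after the job is handed in, with the robot touching nothing.
It also fails if it takes over 72 s, if anything falls off the work surface, if the arm or the gripper's body presses on something with over 40 N, if the wrist force passes 120 N, or if a joint passes its speed limit or range.

### The arm

A 6-joint arm with a two-finger parallel gripper is mounted at the origin on the work surface. World frame = base frame: x ahead of the robot, y to its left, z up, the work surface at z = 0. Lengths are in mm, angles in rad, forces in N, time in s.
With the tool pointing down it reaches from about 300 to 875 mm from the base axis. Payload 4.2 kg.
Tool frame: the origin (TCP) lies between the finger pads; the fingertips stand ctrl.tcp_to_tips ahead of it and the grasp point (between the pads) lies 6 mm ahead of it (ctrl.tcp_to_tips is the distance from the TCP to the fingertips, in mm); z points along the fingers, y is the line along which they close (so a half turn about z gives the same grasp; the last joint's range is limited). The gripper opens to 85 mm and grips with 20 to 120 N. Pads are 22 mm wide; open, the fingers measure 114 mm over their backs; the gripper's body (76 mm by 85 mm) begins 54 mm behind the grasp point. The pads swing forward as they close: fully open they stand 13 mm farther back than shut.
Start: joints at [1.306, 0.32, 1.565, -0, 1.257, -0.02], TCP at [139.359, 557.869, 256.338] pointing down, gripper open.
Joint ranges: [-3.11, 3.11], [-0.84, 2.01], [0.21, 2.61], [-1.34, 4.49], [0.05, 2.63], [-2.56, 2.56]. Speed limits (rad/s): [2.57, 2.57, 3.14, 3.14, 3.14, 3.14].

### API

Orientations are given as a unit quaternion [x, y, z, w].
In Python, from bench import ctrl, read_camera gives the robot as it stands. The module is installed in compiled form; this text tells all that it offers.
- The arm moves only by the tool jog_arm, never from a script. Its argument "commands" is a list of rows, each a list of 7 numbers: the turn, a rotation vector about the tool's x, y, z normalised to -1 to 1, where 1 is 360 degrees, then the shift along the tool's x, y, z normalised to -1 to 1, where 1 is 0.1 m, then the opening, from 0 (shut) to 1 (fully open). A call has 1 to 20 rows; each row shifts and turns the commanded pose from where the row before left it, along the tool's axes as they then stand; what a row does not reach is not made up. A row lasts 1/12 s, in which the tool goes at most 41.7 mm and 7.16 degrees, less where a joint would pass 70% of its speed; a pose out of reach is approached as far as the arm can. A call with a number of a shift or a turn outside -1 to 1 is refused whole. A call with a gripper value outside its range is refused whole. The fingers move at their own pace and stop on an object; "newtons" is the grip in N (left out, the last holds). Time passes only in rows, so rows that do not move let the fingers close. It gives the time, the measured TCP pose, the force, the opening and the grip force at its end, in the units of the state.
- ctrl.get_state(): the state, without advancing time (a new reading comes with each control period).
- read_camera(name): name is "scene" or "top" or "wrist"; returns a dict with "pixels" (400x640x3 uint8, red, green, blue), "K" (3x3 intrinsics, pixels), "k1" (the pictures are not rectified: a ray, as slopes to the right and down, at radius r is drawn at 1 + k1 r^2 times it, then the intrinsics apply), "xyz" and "orientation" of the camera in the world; the wrist camera has in their place "hand_eye" (4x4, takes a point from camera to tool coordinates, whose origin is the TCP and whose axes are the flange's). Camera axes: x right, y up, looking along -z (the intrinsics and any distortion apply to the point x, -y, -z); pixel columns grow to the right and rows downward; lengths in mm; the calibration is good to about 2 mm. A picture is of the moment at which its call begins: read the wrist's pose just before it. There is no depth.
- ctrl.hand_in(): hands the job in; it is judged then, once.
The state is a dict: "t": time; "joints": joint angles; "qd": joint speeds; "joint_torque": joint torques, N m; "tool_pos": TCP position; "ee_rot": TCP orientation; "force": force on the tool from outside, world axes, zero at the start; "ft_torque": the same for the moment, N m; "opening": finger opening in mm; "finger_force": force on a finger pad.
Only numpy, scipy, OpenCV 4.12 (cv2) and the standard library are available. Lean on these libraries where they do the work, as an engineer would, in place of code of your own. Each camera call takes 0.05 s, during which the arm holds its last target. There are 200 camera calls.

## Working session

There is one attempt and no reset: what is moved stays moved. The work goes in short steps, Python scripts to look and compute and a tool call to move; the robot and the scene stay as the last step left them, time stands still between calls to the robot, and variables do not carry over. Pictures are saved under pics/ and viewed, at most 10 in all, crops included, and the job is handed in when it is done.

Besides the shell and the picture viewer there is one more tool, called after "Call:" as name([rows], argument=value, ...), one row to a line, values as JSON. jog_arm: Moves the arm, as the interface text tells. Its arguments: {"type":"object","properties":{"commands":{"type":"array"},"newtons":{"type":"number"}},"required":["commands"]}

```bash
mkdir -p pics
cat > h.py <<'E'
import numpy as np, cv2
from scipy.spatial.transform import Rotation as R
from bench import ctrl, read_camera
def cam(name):
    s=ctrl.get_state(); c=read_camera(name)
    if name=="wrist":
        T=np.eye(4); T[:3,:3]=R.from_quat(s["ee_rot"]).as_matrix(); T[:3,3]=s["tool_pos"]
        M=T@np.array(c["hand_eye"])
    else:
        M=np.eye(4); M[:3,:3]=R.from_quat(c["orientation"]).as_matrix(); M[:3,3]=c["xyz"]
    return dict(px=c["pixels"],K=np.array(c["K"]),k1=c["k1"],M=M)
def save(c,n): 
    cv2.imwrite(f"pics/{n}.png",c["px"][:,:,::-1]); np.savez(f"pics/{n}.npz",**c)
def load(n): return dict(np.load(f"pics/{n}.npz"))
def w(c,u,v,z):
    K=c["K"]; d=np.array([(u-K[0,2])/K[0,0],(v-K[1,2])/K[1,1]]); s=d.copy()
    for _ in range(20): s=d/(1+c["k1"]*(s@s))
    r=c["M"][:3,:3]@np.array([s[0],-s[1],-1]); o=c["M"][:3,3]
    return np.round((o+r*(z-o[2])/r[2]),1)
def proj(c,p):
    q=np.linalg.inv(c["M"])@np.r_[p,1]; s=np.array([q[0],-q[1]])/-q[2]; s=s*(1+c["k1"]*(s@s))
    return c["K"][:2,:2]@s+c["K"][:2,2]
E
python3 - <<'E'
from h import *
for n in("top","scene"):
    c=cam(n); save(c,n); print(n,c["M"].round(2).tolist(),c["K"].tolist(),c["k1"])
s=ctrl.get_state(); print(s, ctrl.tcp_to_tips)
E
```

```text
top [[0.02, 0.98, -0.18, 284.65], [-1.0, 0.03, 0.01, 58.62], [0.01, 0.17, 0.98, 1626.9], [0.0, 0.0, 0.0, 1.0]] [[504.91014262216555, 0.0, 321.92254132744387], [0.0, 504.91014262216555, 202.29747110390977], [0.0, 0.0, 1.0]] 0.032600120417355424
scene [[0.12, -0.72, 0.69, 1245.29], [0.99, 0.08, -0.1, -46.34], [0.02, 0.69, 0.72, 774.67], [0.0, 0.0, 0.0, 1.0]] [[383.88402878350763, 0.0, 322.5272714021297], [0.0, 383.88402878350763, 195.10703533137172], [0.0, 0.0, 1.0]] -0.05363640660521749
{'t': 0.1, 'joints': array([ 1.30597211e+00,  3.20230420e-01,  1.56552138e+00,  1.34906664e-05,
        1.25745077e+00, -2.00250154e-02]), 'qd': array([ 0.00109641, -0.00208308, -0.00132381,  0.00050736,  0.00088998,
        0.00114686]), 'joint_torque': array([ 1.50332020e-03, -4.16407907e+01, -2.34703749e+01,  4.02832745e-05,
        4.77664842e-03,  1.37602885e-05]), 'tool_pos': array([139.26649638, 557.48237115, 255.57876066]), 'ee_rot': array([ 1.22096236e-01,  9.92517940e-01, -7.95895100e-04, -1.20608618e-04]), 'force': array([-1.10180113,  0.1230729 ,  0.65129219]), 'ft_torque': array([-0.02329548, -0.05369227,  0.00160575]), 'finger_force': 0.0, 'opening': 85.8594043245419} 25.0
```

View pics/top.png

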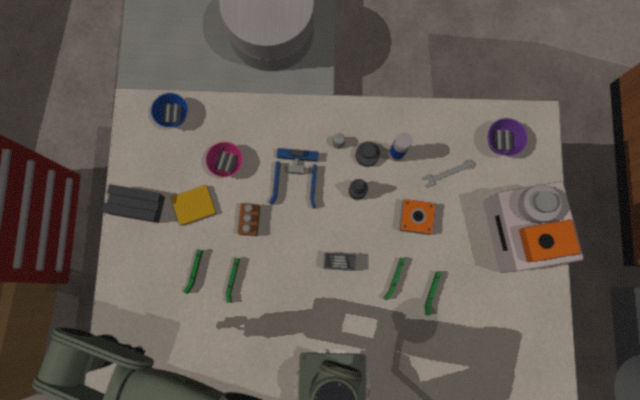

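View pics/scene.png

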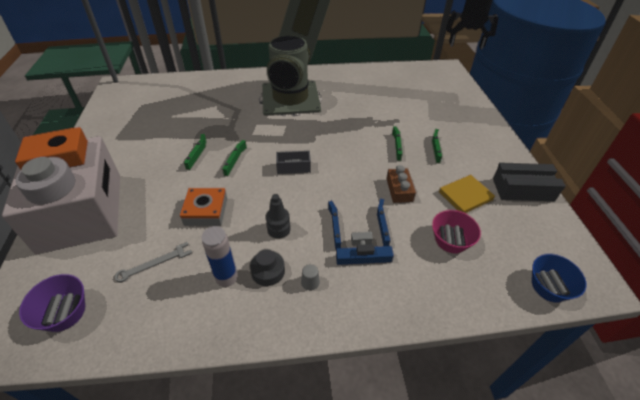

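The top view shows the two orange candidates: one on the bench at (418,217), and one lying on a machine at (552,240). The first is the loose block on the bench. There are three nest-shaped things: blue with a stop bar at (296,180), and green ones at (212,275) and (413,285). The blue one fits. I'll confirm in an enlarged crop.

Run:
```python
from h import *
c=load("top"); im=c["px"][125:280,225:445,::-1]
cv2.imwrite("pics/crop1.png",cv2.resize(im,None,fx=3.6,fy=3.6,interpolation=cv2.INTER_CUBIC))
c=load("scene"); im=c["px"][110:290,170:425,::-1]
cv2.imwrite("pics/crop2.png",cv2.resize(im,None,fx=3.1,fy=3.1,interpolation=cv2.INTER_CUBIC))
```

```text
(no output)
```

View pics/crop1.png

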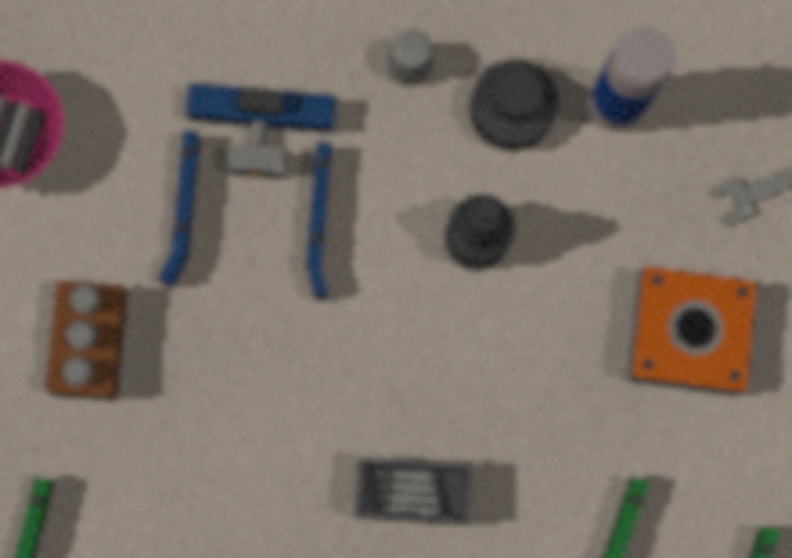

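View pics/crop2.png

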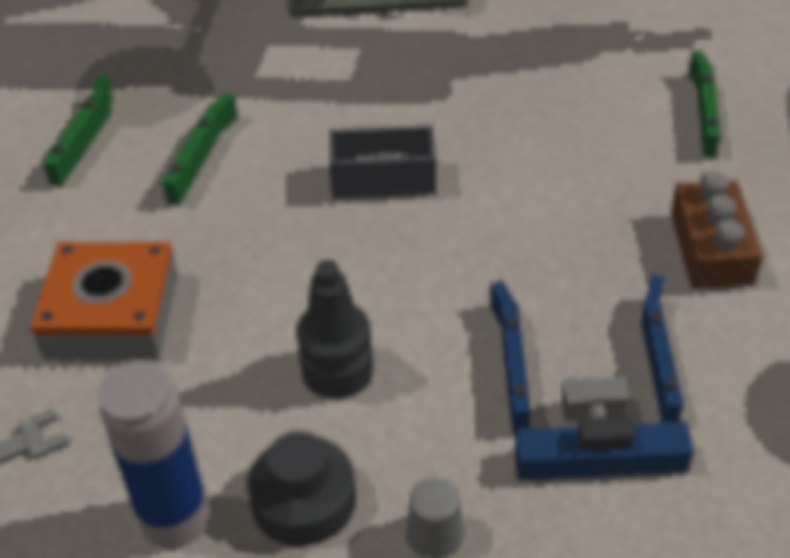

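Run:
```python
from h import *
c=load("top"); s=load("scene")
T=lambda x,y,z: w(c,(x+.5)/3.6-.5+225,(y+.5)/3.6-.5+125,z)
S=lambda x,y,z: w(s,(x+.5)/3.1-.5+170,(y+.5)/3.1-.5+110,z)
def show(n,f,pts,z):
    P=np.array([f(*p,z)[:2] for p in pts]); print(n,P.tolist(),"mean",P.mean(0).round(1))
B=[(645,268),(757,283),(746,391),(632,380)]
show("block",T,B,42); show("sock",T,[(695,327)],42)
show("blockS",S,[(58,242),(172,243),(156,330),(35,329)],42); show("sockS",S,[(102,281)],42)
show("railL end/bend/flare",T,[(190,133),(182,236),(168,282)],30)
show("railR",T,[(323,146),(316,254),(321,296)],30)
show("railS_R(-y) flare,bend,end",S,[(497,285),(511,323),(521,415)],30)
show("railS_L",S,[(655,280),(656,312),(672,408)],30)
show("beam near/far L R",T,[(187,117),(333,130),(190,84),(335,96)],30)
show("bar face L R",T,[(228,173),(285,174)],29); show("barS",S,[(562,382),(626,380)],29)
show("tray",T,[(358,460),(470,465),(470,520),(357,518)],45); show("trayS",S,[(331,130),(433,126),(436,163),(332,167)],45)
show("rack",T,[(57,282),(125,287),(118,397),(47,395)],40); show("rackS",S,[(674,184),(737,181),(760,255),(690,257)],40)
show("holder foot S L/R/bottom",S,[(300,372),(373,370),(337,394)],0)
show("holder T top",T,[(486,212)],125); show("holder T foot near",T,[(478,268),(447,243)],0)
```

```text
block [[584.2, -216.3], [573.4, -315.6], [476.9, -304.5], [483.9, -204.5]] mean [ 529.6 -260.2]
sock [[532.5, -260.3]] mean [ 532.5 -260.3]
blockS [[482.6, -303.5], [494.7, -204.7], [593.7, -212.6], [582.0, -310.6]] mean [ 538.2 -257.8]
sockS [[533.9, -261.1]] mean [ 533.9 -261.1]
railL end/bend/flare [[699.4, 193.1], [604.3, 196.4], [562.2, 207.1]] mean [622.  198.9]
railR [[690.7, 72.6], [591.2, 76.1], [553.2, 70.6]] mean [611.7  73.1]
railS_R(-y) flare,bend,end [[563.7, 70.5], [607.5, 76.1], [701.8, 70.1]] mean [624.3  72.2]
railS_L [[572.8, 206.5], [609.0, 199.0], [708.6, 188.5]] mean [630.1 198. ]
beam near/far L R [[714.2, 196.4], [705.9, 64.0], [745.2, 194.9], [737.7, 63.0]] mean [725.8 129.6]
bar face L R [[663.5, 157.5], [664.0, 106.1]] mean [663.8 131.8]
barS [[672.7, 107.6], [676.5, 158.8]] mean [674.6 133.2]
tray [[407.2, 34.3], [405.4, -63.0], [358.1, -63.6], [357.3, 34.0]] mean [382.  -14.6]
trayS [[360.8, -61.4], [365.2, 35.7], [418.7, 33.1], [414.0, -62.7]] mean [389.7 -13.8]
rack [[557.8, 304.1], [554.9, 244.0], [457.2, 245.5], [457.3, 307.4]] mean [506.8 275.2]
rackS [[465.2, 248.4], [467.3, 307.8], [562.8, 301.3], [558.5, 239.7]] mean [513.4 274.3]
holder foot S L/R/bottom [[615.8, -100.8], [620.4, -40.5], [642.2, -71.4]] mean [626.1 -70.9]
holder T top [[613.0, -67.6]] mean [613.  -67.6]
holder T foot near [[588.0, -71.4], [610.5, -42.8]] mean [599.2 -57.1]
```

The top crop shows the block's top at crop corners (645,268) to (746,391), the blue nest around (255,190), the holder at (480,230), the tray at (413,490) and the rack at (87,340). The scene crop agrees: the block lies on the bench, and the blue nest carries the steel bar and pin.

From these I get:
- **Nest:** origin about (636, 134), yaw about -3.6°.
- **Block:** about (533, -260), yaw about -6°.
- **Plan:** push it -x onto the lane, then +y to the mouth, then +x into the nest, with the fingers half open for a two-point push.

Call:
jog_arm([
  [0,0,-0.0145,0,0,0,0.5],
  [0,0,-0.0145,0,0,0,0.5],
  [0,0,0,-0.203,-0.304,0,0.5],
  [0,0,0,-0.203,-0.304,0,0.5],
  [0,0,0,-0.203,-0.304,0,0.5],
  [0,0,0,-0.203,-0.304,0,0.5],
  [0,0,0,-0.203,-0.304,0,0.5],
  [0,0,0,-0.203,-0.304,0,0.5],
  [0,0,0,-0.203,-0.304,0,0.5],
  [0,0,0,-0.203,-0.304,0,0.5],
  [0,0,0,-0.203,-0.304,0,0.5],
  [0,0,0,-0.203,-0.304,0,0.5],
  [0,0,0,-0.203,-0.304,0,0.5],
  [0,0,0,-0.203,-0.304,0,0.5],
  [0,0,0,-0.203,-0.304,0,0.5],
  [0,0,0,-0.203,-0.304,0,0.5],
  [0,0,0,-0.203,-0.304,0,0.5],
  [0,0,0,-0.203,-0.304,0,0.5],
  [0,0,0,-0.203,-0.304,0,0.5],
  [0,0,0,-0.203,-0.304,0,0.5],
])

```text
t: 1.77
tool_pos: [470.1, -12.9, 256.1]
ee_rot: [0.032, 1.0, 0.0, -0.0]
force: [1.5, 0.7, 0.3]
opening: 42.3
finger_force: 0.0
```

```bash
cat >> h.py <<'E'
NO=np.array([636,134.5]); NY=np.deg2rad(-3.6)
def toN(p):
    d=np.array(p)[:2]-NO; c,s=np.cos(NY),np.sin(NY); return np.array([c*d[0]+s*d[1],-s*d[0]+c*d[1]]).round(1)
def st():
    s=ctrl.get_state(); m=R.from_quat(s["ee_rot"]).as_matrix(); y=m[:,1]
    print("t",round(s["t"],2),"pos",s["tool_pos"].round(1),"N",toN(s["tool_pos"]),"yang",np.degrees(np.arctan2(y[1],y[0])).round(2),"zax",m[:,2].round(3),"F",s["force"].round(1),"op",round(s["opening"],1),"q",s["joints"].round(2))
E
python3 -c "from h import *; st()"
```

```text
t 1.77 pos [470.1 -12.9 256.1] N [-156.3 -157.6] yang 86.39 zax [-0.  0. -1.] F [1.5 0.7 0.3] op 42.3 q [-0.05  0.15  1.79  0.    1.2  -1.56]
```

Call:
jog_arm([
  [0,0,0,-0.201,-0.303,0,0.5],
  [0,0,0,-0.201,-0.303,0,0.5],
  [0,0,0,-0.201,-0.303,0,0.5],
  [0,0,0,-0.201,-0.303,0,0.5],
  [0,0,0,-0.201,-0.303,0,0.5],
  [0,0,0,-0.201,-0.303,0,0.5],
  [0,0,0,-0.201,-0.303,0,0.5],
  [0,0,0,-0.201,-0.303,0,0.5],
  [0,0,0,0,0,0,0.5],
  [0,0,0,0,0,0,0.5],
])

```text
t: 2.6
tool_pos: [615.2, -264.5, 254.5]
ee_rot: [0.032, 0.999, 0.001, -0.001]
force: [-1.2, 1.1, 0.7]
opening: 42.7
finger_force: 0.0
```

```bash
cat >> h.py <<'E'
def orange(c):
    # top-face corners (z=42) of the largest orange blob, plus centre and yaw in the nest frame
    hsv=cv2.cvtColor(c["px"],cv2.COLOR_RGB2HSV); m=cv2.inRange(hsv,(3,150,60),(18,255,255))
    cs,_=cv2.findContours(m,cv2.RETR_EXTERNAL,cv2.CHAIN_APPROX_NONE)
    for k in sorted(cs,key=cv2.contourArea)[::-1][:2]:
        P=np.array([toN(w(c,*p[0],42)) for p in k],np.float32); (x,y),(a,b),r=cv2.minAreaRect(P)
        print("rect N",round(x,1),round(y,1),"size",round(a,1),round(b,1),"ang",round(r,1),"npx",cv2.contourArea(k))
E
python3 - <<'E'
from h import *
st(); c=cam("wrist"); save(c,"w1"); orange(c); orange(load("top"))
E
```

```text
t 2.6 pos [ 615.2 -264.5  254.5] N [   4.3 -399.5] yang 86.29 zax [-0.002  0.001 -1.   ] F [-1.2  1.1  0.7] op 42.7 q [-0.42  0.47  1.33  0.    1.34 -1.93]
rect N -76.4 -400.3 size 97.8 98.4 ang 87.4 npx 7629.0
rect N 377.4 71.8 size 5.4 3.8 ang 20.4 npx 1.0
rect N -119.9 -816.0 size 108.4 170.4 ang 15.1 npx 1767.0
rect N 256.9 -1070.2 size 61.8 474.1 ang 89.3 npx 1594.5
```

View pics/w1.png

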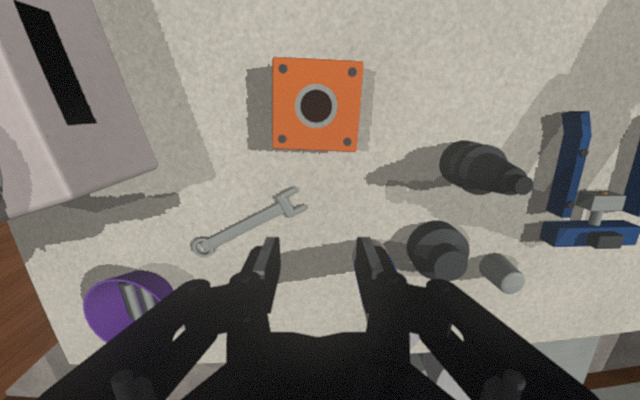

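The wrist view shows the block's top from (272,57) to (362,152) with its socket at (316,105). The wrench jaw is at (295,203), close to where the fingers will land, so I'll check that clearance.

Run:
```python
from h import *
c=load("w1")
for p in [(277,190),(300,186),(306,210),(284,214),(205,245)]: print("wrench",p,toN(w(c,*p,6)))
print("holder foot near/left/right",[toN(w(c,*p,0)) for p in [(441,160),(455,185)]])
print("flare tip", toN(w(c,563,113,30)),toN(w(c,590,113,30)), "rail end",toN(w(c,553,212,30)), "beam near", toN(w(c,541,222,30)), "bar face L",toN(w(c,580,195,29)))
```

```text
wrench (277, 190) [  32.6 -454.4]
wrench (300, 186) [  27.1 -422.8]
wrench (306, 210) [  61.8 -415.1]
wrench (284, 214) [  67.6 -446.1]
wrench (205, 245) [ 116.1 -564.4]
holder foot near/left/right [array([  -7.4, -231.1]), array([  27.7, -206.8])]
flare tip [-71.7 -97. ] [-72.7 -60.3] rail end [ 57.9 -78.7] beam near [ 72.3 -92.6] bar face L [ 34.  -44.2]
```

Call:
jog_arm([
  [0,0,0,0.06,0,0.3,0.5],
  [0,0,0,0,0,0.35,0.5],
  [0,0,0,0,0,0.35,0.5],
  [0,0,0,0,0,0.35,0.5],
  [0,0,0,0,0,0.35,0.5],
  [0,0,0,0,0,0.3,0.5],
  [0,0,0,0,0,0.18,0.5],
  [0,0,0,0,0,0,0.5],
  [0,0,0,0,0,0,0.5],
])

```text
t: 3.4
tool_pos: [608.5, -261.3, 38.1]
ee_rot: [0.031, 1.0, 0.001, -0.001]
force: [0.4, 0.3, 0.4]
opening: 43.2
finger_force: 0.0
```

```bash
python3 -c "
from h import *; st(); c=cam('wrist'); save(c,'w2')"
```

```text
t 3.4 pos [ 608.5 -261.3   38.1] N [  -2.6 -396.8] yang 86.48 zax [-0.002  0.001 -1.   ] F [0.4 0.3 0.4] op 43.2 q [-0.42  0.64  1.61  0.    0.89 -1.93]
```

Call:
jog_arm([
  [0,0,0,0.05,-0.02,0,0.5],
  [0,0,0,0.05,0,0,0.5],
  [0,0,0,0.05,0,0,0.5],
  [0,0,0,0.06,0,0,0.5],
  [0,0,0,0.06,0,0,0.5],
  [0,0,0,0.06,0,0,0.5],
  [0,0,0,0.06,0,0,0.5],
  [0,0,0,0.06,0,0,0.5],
  [0,0,0,0.06,0,0,0.5],
  [0,0,0,0.06,0,0,0.5],
  [0,0,0,0.06,0,0,0.5],
  [0,0,0,0.06,0,0,0.5],
  [0,0,0,0.06,0,0,0.5],
  [0,0,0,0,0,0,0.5],
])

```text
t: 4.62
tool_pos: [533.4, -260.4, 39.0]
ee_rot: [0.031, 1.0, -0.0, 0.0]
force: [1.5, 0.1, 1.8]
opening: 42.8
finger_force: 1.0
```

```bash
python3 -c "
from h import *; st(); c=cam('wrist'); save(c,'w3'); orange(c);c=cam('top'); save(c,'top3'); print(c['px'].shape)"
```

```text
t 4.62 pos [ 533.4 -260.4   39. ] N [ -77.6 -400.5] yang 86.42 zax [ 0.001 -0.001 -1.   ] F [1.5 0.1 1.8] op 42.8 q [-0.47  0.56  1.79 -0.    0.79 -1.98]
rect N -138.1 -403.2 size 98.9 99.6 ang 90.0 npx 57461.5
(400, 640, 3)
```

```bash
python3 -c "
from h import *
c=load('w1'); print([toN(w(c,*p,0)) for p in [(157,165),(70,205),(110,0)]])
c=load('scene'); print([toN(w(c,*p,0)) for p in [(118,212),(112,150)]])"
```

```text
[array([  -2. , -619.3]), array([  55.8, -763.3]), array([-204.4, -648. ])]
[array([ -84.1, -638.9]), array([-350.4, -739.5])]
```

Call:
jog_arm([
  [0,0,0,0.03,0,0,0.5],
  [0,0,0,0.03,0,0,0.5],
  [0,0,0,0,0,0,0.5],
  [0,0,0,-0.2,0,0,0.5],
  [0,0,0,0,0,-0.3,0.5],
  [0,0,0,0,0,-0.35,0.5],
  [0,0,0,0,0,-0.35,0.5],
  [0,0,0.01923,0,0,0,0.5],
  [0,0,0.01923,0,0,0,0.5],
  [0,0,0.01923,0,0,0,0.5],
  [0,0,0.01923,0,0,0,0.5],
  [0,0,0.01923,0,0,0,0.5],
  [0,0,0.01923,0,0,0,0.5],
  [0,0,0.01923,0,0,0,0.5],
  [0,0,0.01923,0,0,0,0.5],
  [0,0,0.01923,0,0,0,0.5],
  [0,0,0.01923,0,0,0,0.5],
  [0,0,0.01923,0,0,0,0.5],
  [0,0,0.01923,0,0,0,0.5],
  [0,0,0.01924,0,0,0,0.5],
])

```text
t: 6.38
tool_pos: [546.2, -260.3, 137.0]
ee_rot: [0.731, 0.682, -0.001, -0.002]
force: [-0.5, 0.3, -0.5]
opening: 42.7
finger_force: 0.0
```

```bash
python3 -c "
from h import *; st(); c=cam('wrist'); save(c,'w4'); orange(c)"
```

```text
t 6.38 pos [ 546.2 -260.3  137. ] N [ -64.8 -399.6] yang -3.92 zax [-0.005  0.002 -1.   ] F [-0.5  0.3 -0.5] op 42.7 q [-0.46  0.46  1.66 -0.    1.03 -0.39]
rect N -143.7 -401.9 size 100.4 99.4 ang 0.3 npx 12609.5
```

Call:
jog_arm([
  [0,0,0,-0.29,-0.263,0,0.5],
  [0,0,0,-0.29,-0.263,0,0.5],
  [0,0,0,-0.29,-0.263,0,0.5],
  [0,0,0,0,0,0,0.5],
  [0,0,0,0,0,0.3,0.5],
  [0,0,0,0,0,0.35,0.5],
  [0,0,0,0,0,0.33,0.5],
  [0,0,0,0,0,0,0.5],
  [0,0,0,0,0,0,0.5],
])

```text
t: 7.18
tool_pos: [462.5, -341.5, 38.7]
ee_rot: [0.728, 0.685, -0.001, -0.003]
force: [-0.0, 0.0, 0.7]
opening: 42.7
finger_force: 0.0
```

```bash
python3 -c "
from h import *; st(); c=cam('wrist'); save(c,'w5'); orange(c)"
```

```text
t 7.18 pos [ 462.5 -341.5   38.7] N [-143.3 -485.9] yang -3.5 zax [-0.005  0.004 -1.   ] F [-0.   0.   0.7] op 42.7 q [-0.66  0.54  1.83 -0.    0.78 -0.59]
rect N -144.5 -411.0 size 82.8 99.2 ang 90.0 npx 51915.5
```

View pics/w5.png

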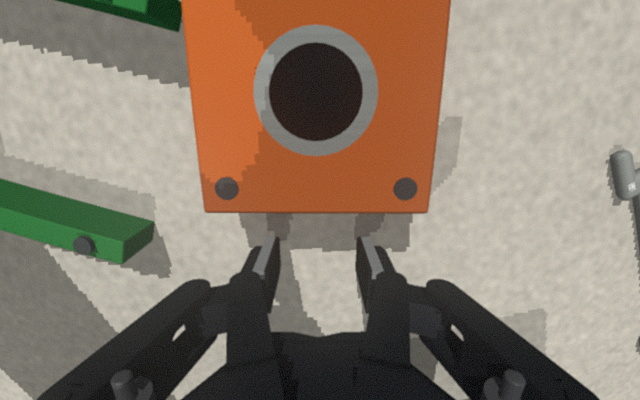

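The view shows the block square in front of the fingers, with its near edge at row 212. Green rail tips are at (152,230) and (180,20) on the left, so I'll check those against the block's sweep.

```bash
python3 -c "
from h import *
c=load('w5'); print([toN(w(c,*p,30)) for p in [(152,225),(180,10),(180,28)]])
c=load('top'); print([toN(w(c,*p,30)) for p in [(404,259),(440,272)]]); c=load('scene'); print([toN(w(c,*p,30)) for p in [(230,172),(192,166)]])"
```

```text
[array([-226.8, -464.1]), array([-199.7, -369.1]), array([-200.4, -375.8])]
[array([-219. , -367.3]), array([-249.3, -482.1])]
[array([-196. , -344.3]), array([-226.9, -457.3])]
```

Call:
jog_arm([
  [0,0,0,0.05,0,0,0.5],
  [0,0,0,0.05,0,0,0.5],
  [0,0,0,0.05,0,0,0.5],
  [0,0,0,0.05,0,0,0.5],
  [0,0,0,0.05,0,0,0.5],
  [0,0,0,0.07,0.007,0,0.5],
  [0,0,0,0.08,0.008,0,0.5],
  [0,0,0,0.08,0.008,0,0.5],
  [0,0,0,0.08,0.008,0,0.5],
  [0,0,0,0.08,0.006,0,0.5],
  [0,0,0,0.08,0.003,0,0.5],
  [0,0,0,0.08,0,0,0.5],
  [0,0,0,0.08,0,0,0.5],
  [0,0,0,0.08,0,0,0.5],
  [0,0,0,0.08,0,0,0.5],
  [0,0,0,0.08,0,0,0.5],
  [0,0,0,0.08,0,0,0.5],
  [0,0,0,0.08,0,0,0.5],
  [0,0,0,0.08,0,0,0.5],
  [0,0,0,0.04,0,0,0.5],
])

```text
t: 8.9
tool_pos: [477.3, -203.0, 40.9]
ee_rot: [0.729, 0.685, 0.0, 0.001]
force: [-0.2, -4.5, 3.4]
opening: 42.9
finger_force: 2.5
```

Run:
```python
from h import *
st(); c=cam('wrist'); save(c,'w6'); orange(c)
c=cam('top'); save(c,'top6'); im=c["px"][150:290,270:430,::-1]
cv2.imwrite("pics/t6.png",cv2.resize(im,None,fx=4,fy=4,interpolation=cv2.INTER_CUBIC))
```

```text
t 8.9 pos [ 477.3 -203.    40.9] N [-137.2 -346.8] yang -3.54 zax [ 0.002 -0.001 -1.   ] F [-0.2 -4.5  3.4] op 42.9 q [-0.42  0.47  1.97 -0.    0.7  -0.36]
rect N -140.1 -285.0 size 98.8 99.3 ang -0.0 npx 55533.5
```

View pics/w6.png

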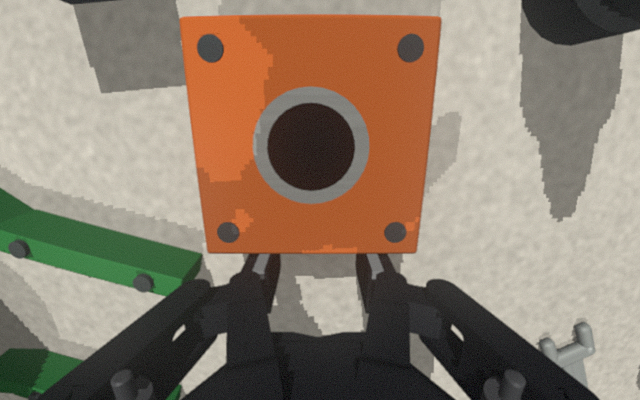

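The block sits square and clear. The holder foot is at the upper right, with its left edge near (522,15), and the tray corner is just entering at the upper left, near (65-185, 2).

Run:
```python
from h import *
c=load('w6'); print("holder",[toN(w(c,*p,0)) for p in [(522,15),(535,36),(575,45)]]," tray",[toN(w(c,*p,0)) for p in [(188,3),(70,2)]],[toN(w(c,*p,45)) for p in [(180,2)]])
```

```text
holder [array([ -30.7, -220.9]), array([ -21.7, -230.6]), array([   2.4, -233.8])]  tray [array([-202.6, -217. ]), array([-265.9, -213.5])] [array([-187.1, -231.5])]
```

Call:
jog_arm([
  [0,0,0,0.04,0,0.01,0.5],
  [0,0,0,0.06,0,0.01,0.5],
  [0,0,0,0.06,-0.001,0,0.5],
  [0,0,0,0.06,-0.002,0,0.5],
  [0,0,0,0.04,-0.002,0,0.5],
  [0,0,0,0,0,0,0.5],
])

```text
t: 9.5
tool_pos: [477.6, -176.3, 38.1]
ee_rot: [0.729, 0.685, 0.0, -0.001]
force: [-0.2, -1.0, 0.8]
opening: 42.9
finger_force: 0.3
```

Run:
```python
from h import *
st(); c=cam('wrist'); save(c,'w7'); orange(c)
```

```text
t 9.5 pos [ 477.6 -176.3   38.1] N [-138.6 -320.1] yang -3.59 zax [-0.001  0.001 -1.   ] F [-0.2 -1.   0.8] op 42.9 q [-0.38  0.46  1.99  0.    0.69 -0.32]
rect N -140.6 -258.7 size 99.7 98.8 ang 89.9 npx 58017.5
```

View pics/w7.png

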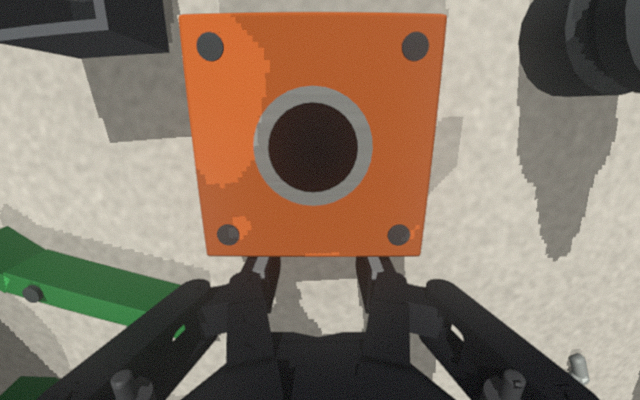

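The tray's rim corner is at (105,30) and its foot corner at (168,52); the holder foot's left edge is at (520,50).

Run:
```python
from h import *
c=load('w7'); print("holder",[toN(w(c,*p,0)) for p in [(520,45),(530,80),(575,96)]]," tray foot",toN(w(c,168,52,0)),"rim",toN(w(c,106,32,45)))
```

```text
holder [array([ -32.7, -209.4]), array([ -23.9, -226.4]), array([   4.4, -233.9])]  tray foot [-216.1 -213.5] rim [-216.7 -214.4]
```

Call:
jog_arm([
  [0,0,0,0.04,0,0,0.5],
  [0,0,0,0.06,-0.002,0,0.5],
  [0,0,0,0.08,-0.002,0,0.5],
  [0,0,0,0.08,-0.002,0,0.5],
  [0,0,0,0.08,-0.002,0,0.5],
  [0,0,0,0.08,-0.002,0,0.5],
  [0,0,0,0.08,-0.002,0,0.5],
  [0,0,0,0.08,-0.002,0,0.5],
  [0,0,0,0.08,-0.002,0,0.5],
  [0,0,0,0.08,-0.002,0,0.5],
  [0,0,0,0.08,-0.002,0,0.5],
  [0,0,0,0.08,-0.002,0,0.5],
  [0,0,0,0.08,-0.002,0,0.5],
  [0,0,0,0.08,-0.002,0,0.5],
  [0,0,0,0.08,-0.002,0,0.5],
  [0,0,0,0.04,0,0,0.5],
  [0,0,0,0,0,0,0.5],
])

```text
t: 10.97
tool_pos: [482.5, -58.2, 38.4]
ee_rot: [0.729, 0.685, 0.0, -0.0]
force: [-0.7, 0.8, -0.0]
opening: 42.7
finger_force: 0.0
```

Run:
```python
from h import *
st(); c=cam('wrist'); save(c,'w8'); orange(c)
```

```text
t 10.97 pos [482.5 -58.2  38.4] N [-141.1 -202. ] yang -3.55 zax [ 0.     0.001 -1.   ] F [-0.7  0.8 -0. ] op 42.7 q [-0.14  0.44  2.05  0.    0.66 -0.08]
rect N -143.0 -139.9 size 99.2 98.8 ang 90.0 npx 57975.5
```

View pics/w8.png

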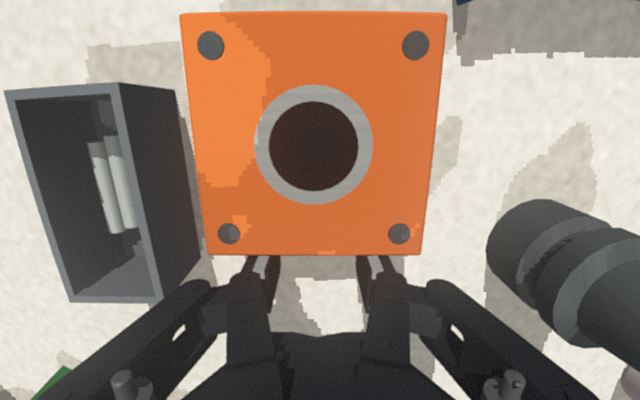

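The block is beside the tray, whose rim edge runs (120,83) to (160,300). There's a gap of about 20 mm to the tray foot (180,92) to (207,250), and the nest's flare shows at (455,8).

Run:
```python
from h import *
c=load('w8'); print("flare",toN(w(c,455,8,30)),toN(w(c,455,8,0)),"flare shadow/foot",toN(w(c,457,35,0)),"tray",toN(w(c,120,83,45)),toN(w(c,160,300,45)),toN(w(c,180,92,0)))
```

```text
flare [-85.2 -84.7] [-72.  -75.1] flare shadow/foot [-69.6 -87.5] tray [-217.  -114.5] [-217.9 -212.9] [-214.9 -115.3]
```

Call:
jog_arm([
  [0,0,0,0.04,-0.001,0,0.5],
  [0,0,0,0.06,-0.002,0,0.5],
  [0,0,0,0.06,-0.002,0,0.5],
  [0,0,0,0.06,-0.002,0,0.5],
  [0,0,0,0.03,-0.002,0,0.5],
  [0,0,0,0,0,0,0.5],
])

```text
t: 11.52
tool_pos: [483.2, -33.5, 38.4]
ee_rot: [0.729, 0.685, 0.0, -0.0]
force: [0.9, 0.7, -0.8]
opening: 42.7
finger_force: 0.0
```

Run:
```python
from h import *
st(); c=cam('wrist'); save(c,'w9'); orange(c)
# blue mask: leftmost pixels of nest
hsv=cv2.cvtColor(c["px"],cv2.COLOR_RGB2HSV); m=cv2.inRange(hsv,(105,120,40),(125,255,255))
ys,xs=np.nonzero(m); print(len(xs)); 
for u in sorted(set(xs))[:60:6]: v=ys[xs==u]; print(u,v.min(),v.max(),toN(w(c,u,v.max(),30)),toN(w(c,u,v.max(),0)))
```

```text
t 11.52 pos [483.2 -33.5  38.4] N [-142.  -177.2] yang -3.57 zax [ 0.     0.001 -1.   ] F [ 0.9  0.7 -0.8] op 42.7 q [-0.09  0.43  2.05  0.    0.66 -0.03]
rect N -143.9 -115.6 size 99.3 98.8 ang 90.0 npx 57852.0
5630
480 19 20 [-75. -64.] [-59.2 -55.3]
486 16 45 [-71.1 -73.4] [-54.4 -67. ]
492 14 43 [-68.7 -72.6] [-51.4 -66. ]
498 12 41 [-66.1 -71.7] [-48.2 -64.9]
504 9 39 [-63.7 -70.8] [-45.2 -63.8]
510 8 38 [-61.1 -70.4] [-42.  -63.2]
516 5 36 [-58.6 -69.5] [-38.9 -62.2]
522 3 34 [-56.  -68.6] [-35.7 -61.1]
528 1 38 [-53.1 -70.1] [-32.1 -62.8]
534 0 42 [-50.1 -71.5] [-28.4 -64.6]
```

Call:
jog_arm([
  [0,0,0,0.04,0,0,0.5],
  [0,0,0,0.06,0,0,0.5],
  [0,0,0,0.07,0,0,0.5],
  [0,0,0,0.07,0,0,0.5],
  [0,0,0,0.07,-0.003,0,0.5],
  [0,0,0,0.07,-0.003,0,0.5],
  [0,0,0,0.07,-0.004,0,0.5],
  [0,0,0,0.07,-0.005,0,0.5],
  [0,0,0,0.07,-0.005,0,0.5],
  [0,0,0,0.06,-0.005,0,0.5],
  [0,0,0,0.04,-0.005,0,0.5],
  [0,0,0,0,0,0,0.5],
])

```text
t: 12.57
tool_pos: [484.3, 35.8, 38.3]
ee_rot: [0.729, 0.685, 0.0, -0.0]
force: [0.5, -1.0, 0.4]
opening: 42.5
finger_force: 0.0
```

```bash
cat >> h.py <<'E'
def blue(c,z=30,name="b"):
    hsv=cv2.cvtColor(c["px"],cv2.COLOR_RGB2HSV); m=cv2.inRange(hsv,(105,120,40),(125,255,255))
    cs,_=cv2.findContours(m,cv2.RETR_EXTERNAL,cv2.CHAIN_APPROX_NONE)
    for k in sorted(cs,key=cv2.contourArea)[::-1][:4]:
        if cv2.contourArea(k)<100: continue
        a=cv2.approxPolyDP(k,3,True)[:,0]; print("blue",cv2.contourArea(k),[(tuple(map(int,p)),toN(w(c,*p,z)).tolist()) for p in a])
E
python3 - <<'E'
from h import *
st(); c=cam('wrist'); save(c,'w10'); orange(c); blue(c)
E
```

```text
t 12.57 pos [484.3  35.8  38.3] N [-145.2 -108. ] yang -3.56 zax [-0.     0.001 -1.   ] F [ 0.5 -1.   0.4] op 42.5 q [0.05 0.44 2.05 0.   0.66 0.11]
rect N -146.9 -45.9 size 99.1 98.7 ang 89.9 npx 58019.0
blue 4483.0 [((469, 200), [-71.7, -72.5]), ((523, 184), [-45.9, -64.5]), ((560, 185), [-26.6, -64.9]), ((558, 173), [-29.2, -58.9]), ((567, 162), [-25.8, -53.5]), ((578, 163), [-20.0, -54.0]), ((585, 170), [-15.2, -57.4]), ((583, 179), [-15.0, -61.9]), ((575, 185), [-18.5, -64.9]), ((639, 186), [18.2, -65.3]), ((639, 154), [12.5, -49.0]), ((531, 152), [-45.3, -49.0]), ((528, 158), [-46.2, -51.9]), ((527, 152), [-47.3, -49.1]), ((520, 155), [-50.4, -50.5]), ((521, 162), [-49.3, -53.8]), ((514, 164), [-52.6, -54.8]), ((509, 160), [-55.4, -52.9]), ((516, 160), [-52.0, -52.9]), ((524, 152), [-48.8, -49.1]), ((515, 152), [-53.2, -49.1]), ((515, 159), [-52.5, -52.4]), ((511, 155), [-54.9, -50.5]), ((508, 158), [-56.1, -51.9]), ((512, 163), [-53.6, -54.3]), ((509, 165), [-54.9, -55.3]), ((503, 155), [-58.8, -50.6]), ((506, 160), [-56.9, -52.9]), ((499, 163), [-60.0, -54.4]), ((500, 169), [-59.0, -57.2]), ((496, 166), [-61.2, -55.8]), ((490, 172), [-63.6, -58.7]), ((488, 168), [-65.0, -56.8]), ((487, 174), [-65.0, -59.7]), ((484, 169), [-66.8, -57.3]), ((486, 173), [-65.5, -59.2]), ((473, 181), [-71.3, -63.1]), ((474, 186), [-70.3, -65.5]), ((469, 189), [-72.5, -67.1]), ((473, 197), [-70.0, -71.0])]
```

Call:
jog_arm([
  [0,0,0,0.04,0,0,0.5],
  [0,0,0,0.06,-0.003,0,0.5],
  [0,0,0,0.07,-0.004,0,0.5],
  [0,0,0,0.07,-0.004,0,0.5],
  [0,0,0,0.07,-0.004,0,0.5],
  [0,0,0,0.06,-0.004,0,0.5],
  [0,0,0,0.05,-0.004,0,0.5],
  [0,0,0,0.03,0,0,0.5],
  [0,0,0,0,0,0,0.5],
  [0,0,0,-0.2,0,0,0.5],
  [0,0,0,0,0,-0.4,0.5],
  [0,0,0,0,0,-0.4,0.5],
  [0,0,0,0,0,-0.4,0.5],
  [0,0,0,0,0,-0.4,0.5],
  [0,0,0,0,0,0,0.5],
  [0,0,0,0,0,0,0.5],
])

```text
t: 13.95
tool_pos: [485.0, 60.2, 200.8]
ee_rot: [0.729, 0.685, 0.003, 0.002]
force: [-0.3, -0.5, 0.2]
opening: 42.6
finger_force: 0.0
```

Run:
```python
from h import *
st(); c=cam('wrist'); save(c,'w11'); orange(c); print("cam",toN(c["M"][:3,3]),c["M"][2,3])
cv2.imwrite("pics/w11b.png",cv2.resize(c["px"][:,150:640,::-1],None,fx=1.45,fy=1.45,interpolation=cv2.INTER_CUBIC))
```

```text
t 13.95 pos [485.   60.2 200.8] N [-146.   -83.6] yang -3.61 zax [ 0.006  0.002 -1.   ] F [-0.3 -0.5  0.2] op 42.6 q [0.1  0.23 1.85 0.   1.06 0.16]
rect N -149.1 -1.3 size 98.5 98.5 ang 90.0 npx 10987.0
cam [-146.7   -7.2] 319.64802655443305
```

View pics/w11b.png

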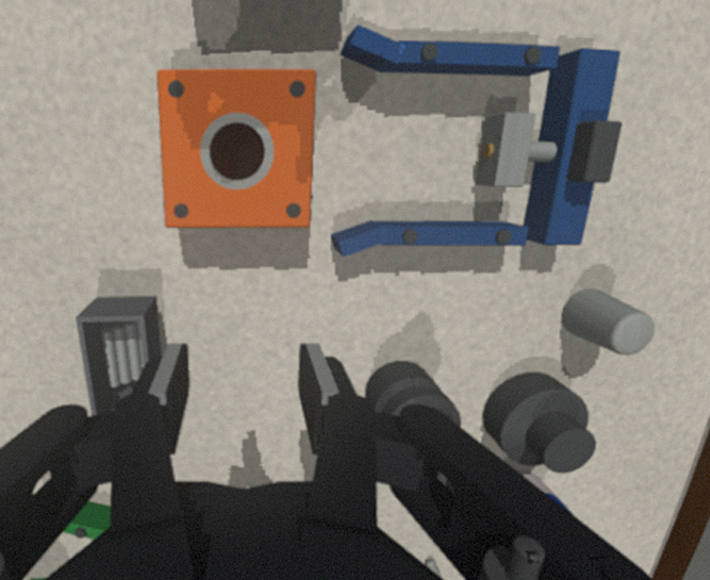

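The block stands at the mouth and the nest is well in view: the +y rail's outer edge runs (395,41)-(555,46) and the -y rail's outer edge (375,249)-(525,244) in the crop. The pin is at (490,149), and the bar's top face edge is at about x=502.

Run:
```python
from h import *
c=load('w11'); f=lambda x,y,z: toN(w(c,(x+.5)/1.45-.5+150,(y+.5)/1.45-.5,z)).tolist()
print("+rail outer top",f(395,41,30),f(555,46,30)); print("-rail outer top",f(375,249,30),f(525,244,30))
print("+rail inner foot",f(395,73,0),f(545,75,0)," -rail inner foot",f(375,222,0),f(520,226,0))
print("flare tips",f(357,26,30),f(345,255,30)," flare mouth foot",f(343,52,0),f(332,235,0))
print("pin",f(487,149,16),"bar face top",f(502,113,29),f(497,185,29),"foot",f(480,113,0),f(475,185,0))
print("beam near top",f(568,50,30),f(541,240,30),"z45",f(568,50,45),f(541,240,45))
```

```text
+rail outer top [-46.6, 68.3] [62.4, 69.1]
-rail outer top [-48.2, -69.1] [65.7, -65.0]
+rail inner foot [-34.3, 55.0] [79.7, 56.9]  -rail inner foot [-39.9, -53.5] [80.5, -56.1]
flare tips [-71.9, 76.5] [-70.0, -73.5]  flare mouth foot [-73.2, 68.2] [-73.7, -64.1]
pin [33.2, 2.6] bar face top [32.5, 26.0] [36.9, -22.3] foot [33.2, 28.8] [37.2, -24.1]
beam near top [72.1, 67.1] [77.7, -61.8] z45 [60.7, 63.2] [66.1, -59.1]
```

Call:
jog_arm([
  [0,0,-0.01945,0,0,0,0.5],
  [0,0,-0.01945,0,0,0,0.5],
  [0,0,-0.01945,0,0,0,0.5],
  [0,0,-0.01945,0,0,0,0.5],
  [0,0,-0.01945,0,0,0,0.5],
  [0,0,-0.01945,0,0,0,0.5],
  [0,0,-0.01945,0,0,0,0.5],
  [0,0,-0.01945,0,0,0,0.5],
  [0,0,-0.01945,0,0,0,0.5],
  [0,0,-0.01945,0,0,0,0.5],
  [0,0,-0.01945,0,0,0,0.5],
  [0,0,-0.01945,0,0,0,0.5],
  [0,0,-0.01945,0,0,0,0.5],
  [0,0,0,0.282,0.285,0,0.5],
  [0,0,0,0.282,0.285,0,0.5],
  [0,0,0,0.282,0.285,0,0.5],
  [0,0,0,0,0,0,0.5],
  [0,0,0,0,0,0,0.5],
])

```text
t: 15.5
tool_pos: [400.8, 149.9, 196.6]
ee_rot: [0.02, 1.0, -0.0, -0.002]
force: [0.8, -0.4, -1.7]
opening: 42.6
finger_force: 0.0
```

Run:
```python
from h import *
st(); c=cam('wrist'); save(c,'w12'); orange(c); print("cam",toN(c["M"][:3,3]),c["M"][:3,3])
blue(c)
```

```text
t 15.5 pos [400.8 149.9 196.6] N [-235.7    0.6] yang 87.65 zax [-0.004 -0.001 -1.   ] F [ 0.8 -0.4 -1.7] op 42.6 q [ 0.33  0.14  1.97  0.    1.03 -1.2 ]
rect N -150.3 -0.5 size 100.5 98.8 ang 0.3 npx 6217.5
rect N -163.0 262.5 size 0.0 0.0 ang 0.0 npx 0.0
cam [-3.111e+02 -1.000e-01] [325.53710751 153.92082001 315.58330795]
```

Call:
jog_arm([
  [0,0,0,0,0,0.4,0.5],
  [0,0,0,0,0,0.4,0.5],
  [0,0,0,0,0,0.4,0.5],
  [0,0,0,0,0,0.38,0.5],
  [0,0,0,0,0,0,0.5],
  [0,0,0,-0.08,-0.01,0,0.5],
  [0,0,0,-0.08,0,0,0.5],
  [0,0,0,-0.05,0,0,0.5],
  [0,0,0,-0.05,0,0,0.5],
  [0,0,0,-0.05,0.002,0,0.5],
  [0,0,0,-0.06,0.002,0,0.5],
  [0,0,0,-0.06,0.003,0,0.5],
  [0,0,0,-0.06,0.003,0,0.5],
  [0,0,0,-0.06,0.003,0,0.5],
  [0,0,0,-0.06,0.002,0,0.5],
  [0,0,0,-0.06,0,0,0.5],
  [0,0,0,-0.05,0,0,0.5],
  [0,0,0,0,0,0,0.5],
])

```text
t: 17.05
tool_pos: [476.5, 146.4, 41.3]
ee_rot: [0.022, 1.0, 0.0, 0.002]
force: [-0.8, -0.6, -0.2]
opening: 42.9
finger_force: 0.4
```

Run:
```python
from h import *
st(); c=cam('wrist'); save(c,'w13'); orange(c); blue(c)
```

```text
t 17.05 pos [476.5 146.4  41.3] N [-159.9    1.9] yang 87.43 zax [ 0.003  0.001 -1.   ] F [-0.8 -0.6 -0.2] op 42.9 q [ 0.28  0.44  2.02 -0.    0.68 -1.25]
rect N -137.6 2.7 size 34.4 52.4 ang 2.4 npx 4605.0
rect N -113.1 -47.6 size 2.7 19.3 ang 82.7 npx 67.5
blue 452.0 [((221, 343), [-102.6, -54.2]), ((209, 349), [-97.5, -62.0]), ((196, 380), [-70.9, -73.8]), ((198, 384), [-67.5, -73.0]), ((221, 365), [-84.7, -56.1]), ((215, 363), [-86.3, -59.7]), ((222, 357), [-91.4, -54.7])]
blue 230.5 [((410, 346), [-102.1, 58.9]), ((410, 362), [-89.3, 60.7]), ((429, 378), [-75.4, 74.8]), ((417, 348), [-100.5, 63.4])]
```

Call:
jog_arm([
  [0,0,0,-0.04,0,0.01,0.5],
  [0,0,0,-0.04,0,0.01,0.5],
  [0,0,0,-0.04,0,0.01,0.5],
  [0,0,0,-0.04,0,0,0.5],
  [0,0,0,-0.04,0,0,0.5],
  [0,0,0,-0.04,0,0,0.5],
  [0,0,0,-0.04,0,0,0.5],
  [0,0,0,-0.03,0,0,0.5],
])

```text
t: 17.77
tool_pos: [506.6, 144.9, 37.2]
ee_rot: [0.022, 1.0, 0.0, 0.0]
force: [-2.8, -0.3, -0.9]
opening: 42.8
finger_force: 1.6
```

Run:
```python
from h import *
st(); print(ctrl.get_state()["ft_torque"].round(2))
c=cam('top'); save(c,'top13'); 
hsv=cv2.cvtColor(c["px"],cv2.COLOR_RGB2HSV); m=cv2.inRange(hsv,(3,150,60),(18,255,255)); m[:,330:]=0; m[:130]=0;m[260:]=0
n,l,s,cc=cv2.connectedComponentsWithStats(m); 
for i in range(1,n):
  if s[i,4]>50: print(s[i],cc[i])
```

```text
t 17.77 pos [506.6 144.9  37.2] N [-129.8    2.2] yang 87.44 zax [ 0.  0. -1.] F [-2.8 -0.3 -0.9] op 42.8 q [ 0.26  0.48  1.95  0.    0.71 -1.27]
[ 0.02  0.5  -0.03]
```

Call:
jog_arm([
  [0,0,0,-0.03,-0.001,0,0.5],
  [0,0,0,-0.03,-0.001,0,0.5],
  [0,0,0,-0.03,-0.001,0,0.5],
  [0,0,0,-0.03,-0.001,0,0.5],
  [0,0,0,-0.03,-0.001,0,0.5],
  [0,0,0,-0.03,0,0,0.5],
  [0,0,0,-0.03,0,0,0.5],
])

```text
t: 18.4
tool_pos: [527.2, 143.4, 37.3]
ee_rot: [0.022, 1.0, 0.0, 0.0]
force: [-2.9, 1.0, -1.4]
opening: 42.6
finger_force: 1.5
```

Run:
```python
from h import *
st(); print(ctrl.get_state()["ft_torque"].round(2))
```

```text
t 18.4 pos [527.2 143.4  37.3] N [-109.2    2. ] yang 87.44 zax [ 0.  0. -1.] F [-2.9  1.  -1.4] op 42.6 q [ 0.24  0.51  1.91  0.    0.73 -1.28]
[ 0.06  0.51 -0.02]
```

Call:
jog_arm([
  [0,0,0,-0.03,0,0,0.5],
  [0,0,0,-0.03,0,0,0.5],
  [0,0,0,-0.03,0,0,0.5],
])

```text
t: 18.65
tool_pos: [536.2, 143.0, 37.3]
ee_rot: [0.022, 1.0, 0.0, -0.0]
force: [-2.6, -0.2, -1.6]
opening: 42.6
finger_force: 1.4
```

Run:
```python
from h import *
st(); print(ctrl.get_state()["ft_torque"].round(2))
```

```text
t 18.65 pos [536.2 143.   37.3] N [-100.2    2.2] yang 87.44 zax [-0.  0. -1.] F [-2.6 -0.2 -1.6] op 42.6 q [ 0.24  0.52  1.88  0.    0.74 -1.29]
[ 0.01  0.42 -0.02]
```

Call:
jog_arm([
  [0,0,0,-0.02,0,0,0.5],
  [0,0,0,-0.02,0,0,0.5],
  [0,0,0,-0.02,0,0,0.5],
  [0,0,0,-0.02,0,0,0.5],
  [0,0,0,-0.02,0,0,0.5],
])

```text
t: 19.07
tool_pos: [546.0, 142.6, 37.3]
ee_rot: [0.022, 1.0, 0.0, -0.0]
force: [-2.7, 0.2, -0.6]
opening: 42.8
finger_force: 1.4
```

Call:
jog_arm([
  [0,0,0,-0.01,0,0,0.5],
  [0,0,0,-0.01,0,0,0.5],
  [0,0,0,-0.01,0,0,0.5],
  [0,0,0,-0.01,0,0,0.5],
])

```text
t: 19.4
tool_pos: [549.8, 142.4, 37.3]
ee_rot: [0.022, 1.0, 0.0, -0.0]
force: [-2.7, -0.0, -1.6]
opening: 42.7
finger_force: 1.5
```

Run:
```python
from h import *
st(); print(ctrl.get_state()["ft_torque"].round(2))
```

```text
t 19.4 pos [549.8 142.4  37.3] N [-86.5   2.5] yang 87.44 zax [-0.  0. -1.] F [-2.7 -0.  -1.6] op 42.7 q [ 0.23  0.53  1.85  0.    0.76 -1.29]
[ 0.    0.42 -0.06]
```

Call:
jog_arm([
  [0,0,0,-0.005,0,0,0.5],
  [0,0,0,-0.005,0,0,0.5],
  [0,0,0,-0.005,0,0,0.5],
  [0,0,0,-0.005,0,0,0.5],
  [0,0,0,-0.005,0,0,0.5],
  [0,0,0,-0.005,0,0,0.5],
])

```text
t: 19.9
tool_pos: [552.8, 142.2, 37.3]
ee_rot: [0.022, 1.0, 0.0, -0.0]
force: [-3.7, 0.2, -1.1]
opening: 42.8
finger_force: 1.5
```

Call:
jog_arm([
  [0,0,0,-0.004,0,0,0.5],
  [0,0,0,-0.004,0,0,0.5],
  [0,0,0,-0.004,0,0,0.5],
  [0,0,0,-0.004,0,0,0.5],
])

```text
t: 20.23
tool_pos: [554.5, 142.2, 37.3]
ee_rot: [0.022, 1.0, 0.0, 0.0]
force: [-2.6, -0.8, -0.7]
opening: 42.7
finger_force: 1.5
```

Call:
jog_arm([
  [0,0,0,-0.003,0,0,0.5],
  [0,0,0,-0.003,0,0,0.5],
  [0,0,0,-0.003,0,0,0.5],
])

```text
t: 20.48
tool_pos: [555.4, 142.2, 37.3]
ee_rot: [0.022, 1.0, 0.0, 0.0]
force: [-2.6, -0.2, -0.3]
opening: 42.8
finger_force: 1.5
```

Call:
jog_arm([
  [0,0,0,-0.003,0,0,0.5],
  [0,0,0,-0.003,0,0,0.5],
  [0,0,0,-0.003,0,0,0.5],
  [0,0,0,-0.003,0,0,0.5],
  [0,0,0,-0.003,0,0,0.5],
])

```text
t: 20.9
tool_pos: [556.5, 142.1, 37.3]
ee_rot: [0.022, 1.0, 0.0, -0.0]
force: [-3.9, 0.4, 0.1]
opening: 42.7
finger_force: 2.1
```

Call:
jog_arm([
  [0,0,0,-0.003,0,0,0.5],
  [0,0,0,-0.003,0,0,0.5],
  [0,0,0,-0.003,0,0,0.5],
])

```text
t: 21.15
tool_pos: [557.6, 142.0, 37.3]
ee_rot: [0.022, 1.0, 0.0, -0.0]
force: [-4.6, -0.7, 0.2]
opening: 42.7
finger_force: 2.2
```

Call:
jog_arm([
  [0,0,0,-0.003,0,0,0.5],
  [0,0,0,-0.003,0,0,0.5],
])

```text
t: 21.32
tool_pos: [558.3, 142.0, 37.3]
ee_rot: [0.022, 1.0, 0.0, -0.0]
force: [-4.5, 0.3, 0.4]
opening: 42.5
finger_force: 2.3
```

Call:
jog_arm([
  [0,0,0,-0.002,0,0,0.5],
  [0,0,0,-0.002,0,0,0.5],
])

```text
t: 21.48
tool_pos: [558.7, 142.0, 37.3]
ee_rot: [0.022, 1.0, 0.0, -0.0]
force: [-5.0, -0.0, 0.2]
opening: 43.1
finger_force: 2.3
```

Call:
jog_arm([
  [0,0,0,-0.002,0,0,0.5],
  [0,0,0,-0.002,0,0,0.5],
])

```text
t: 21.65
tool_pos: [558.8, 142.0, 37.3]
ee_rot: [0.022, 1.0, 0.0, -0.0]
force: [-5.3, 0.6, 2.5]
opening: 42.8
finger_force: 2.9
```

Call:
jog_arm([
  [0,0,0,-0.002,0,0,0.5],
  [0,0,0,-0.002,0,0,0.5],
])

```text
t: 21.82
tool_pos: [558.8, 142.0, 37.3]
ee_rot: [0.022, 1.0, -0.0, -0.001]
force: [-6.6, 0.8, 3.3]
opening: 43.0
finger_force: 3.4
```

Call:
jog_arm([
  [0,0,0,-0.003,0,0,0.5],
  [0,0,0,-0.003,0,0,0.5],
  [0,0,0,-0.003,0,0,0.5],
])

```text
t: 22.07
tool_pos: [558.9, 142.0, 37.3]
ee_rot: [0.022, 1.0, -0.0, -0.002]
force: [-8.9, 1.7, 5.1]
opening: 42.7
finger_force: 4.5
```

Call:
jog_arm([
  [0,0,0,-0.003,0,-0.001,0.5],
  [0,0,0,-0.003,0,-0.001,0.5],
  [0,0,0,-0.002,0,-0.001,0.5],
  [0,0,0,0,0,0,0.5],
])

```text
t: 22.4
tool_pos: [558.9, 142.0, 37.3]
ee_rot: [0.022, 1.0, -0.0, -0.003]
force: [-9.7, 1.5, 3.8]
opening: 42.6
finger_force: 4.9
```

Call:
jog_arm([
  [0,0,0,-0.003,0,-0.001,0.5],
  [0,0,0,-0.003,0,0,0.5],
  [0,0,0,-0.003,0,-0.001,0.5],
  [0,0,0,0,0,0,0.5],
])

```text
t: 22.73
tool_pos: [558.9, 142.0, 37.3]
ee_rot: [0.023, 1.0, -0.0, -0.004]
force: [-12.1, 2.5, 4.0]
opening: 42.9
finger_force: 5.7
```

Run:
```python
from h import *
st(); s=ctrl.get_state(); print(s["ft_torque"].round(2))
```

```text
t 22.73 pos [558.9 142.   37.3] N [-77.4   2.6] yang 87.42 zax [-0.007 -0.    -1.   ] F [-12.1   2.5   4. ] op 42.9 q [ 0.23  0.54  1.83  0.    0.78 -1.3 ]
[ 0.39  1.67 -0.03]
```

Call:
jog_arm([
  [0,0,0,-0.002,0,-0.001,0.5],
  [0,0,0,-0.002,0,-0.001,0.5],
  [0,0,0,0,0,0,0.5],
  [0,0,0,0,0,0,0.5],
  [0,0,0,0,0,0,0.5],
  [0,0,0,0,0,0,0.5],
])

```text
t: 23.23
tool_pos: [558.9, 142.0, 37.4]
ee_rot: [0.023, 1.0, -0.0, -0.004]
force: [-12.1, 2.8, 3.6]
opening: 42.5
finger_force: 6.0
```

Call:
jog_arm([
  [0,0,0,-0.002,0,0,0.5],
  [0,0,0,-0.001,0,0,0.5],
  [0,0,0,0,0,0,0.5],
  [0,0,0,0,0,0,0.5],
  [0,0,0,0,0,0,0.5],
  [0,0,0,0,0,0,0.5],
  [0,0,0,0,0,0,0.5],
  [0,0,0,0,0,0,0.5],
  [0,0,0,0,0,0,0.5],
  [0,0,0,0,0,0,0.5],
])

```text
t: 24.07
tool_pos: [558.9, 142.0, 37.4]
ee_rot: [0.023, 1.0, -0.0, -0.004]
force: [-13.7, 2.2, 3.9]
opening: 42.6
finger_force: 6.3
```

Call:
jog_arm([
  [0,0,0,0,0,0,0.5],
  [0,0,0,0,0,0,0.5],
  [0,0,0,0,0,0,0.5],
  [0,0,0,0,0,0,0.5],
  [0,0,0,0,0,0,0.5],
  [0,0,0,0,0,0,0.5],
  [0,0,0,0,0,0,0.5],
  [0,0,0,0,0,0,0.5],
  [0,0,0,0,0,0,0.5],
  [0,0,0,0,0,0,0.5],
  [0,0,0,0,0,0,0.5],
  [0,0,0,0,0,0,0.5],
])

```text
t: 25.07
tool_pos: [558.9, 142.0, 37.3]
ee_rot: [0.023, 1.0, -0.0, -0.004]
force: [-11.9, 1.8, 4.7]
opening: 42.7
finger_force: 6.3
```

Call:
jog_arm([
  [0,0,0,0.005,0,0,0.5],
  [0,0,0,0.01,0,0,0.5],
  [0,0,0,0.01,0,0,0.5],
  [0,0,0,0.02,0,0,0.5],
  [0,0,0,0.05,0,0,0.5],
  [0,0,0,0.1,0,0,0.5],
  [0,0,0,0.15,0,0,0.5],
  [0,0,0,0.2,0,0,0.5],
  [0,0,0,0.1,0,-0.3,0.5],
  [0,0,0,0,0,-0.4,0.5],
  [0,0,0,0,0,-0.4,0.5],
  [0,0,0,0,0,-0.4,0.5],
  [0,0,0,0,0,-0.2,0.5],
  [0,0,0,0,0,0,0.5],
  [0,0,0,0,0,0,0.5],
])

```text
t: 26.32
tool_pos: [499.0, 144.8, 209.5]
ee_rot: [0.022, 1.0, 0.001, 0.002]
force: [-0.4, 0.1, -1.4]
opening: 43.0
finger_force: 0.0
```

Run:
```python
from h import *
st(); c=cam('wrist'); save(c,'w20'); orange(c); blue(c); print(proj(c,[628,134,42]))
c=cam('top'); save(c,'top20')
a=load('top')
hsv=cv2.cvtColor(c["px"],cv2.COLOR_RGB2HSV); m=cv2.inRange(hsv,(3,120,60),(18,255,255)); m[:,330:]=0; m[:130]=0;m[225:]=0
n,l,s,cc=cv2.connectedComponentsWithStats(m)
for i in range(1,n):
  if s[i,4]>100: print(s[i],cc[i],toN(w(c,*cc[i],42)))
```

```text
t 26.32 pos [499.  144.8 209.5] N [-137.4    1.7] yang 87.45 zax [ 0.005  0.001 -1.   ] F [-0.4  0.1 -1.4] op 43.0 q [ 0.26  0.27  1.77 -0.    1.1  -1.27]
rect N -17.8 2.7 size 100.6 100.4 ang 1.0 npx 5517.0
blue 1416.5 [((558, 365), [138.5, 366.6]), ((581, 383), [180.3, 421.3]), ((591, 380), [175.2, 437.1]), ((589, 389), [195.4, 441.7]), ((599, 399), [221.6, 471.3]), ((625, 397), [223.4, 523.0]), ((626, 382), [186.9, 507.4]), ((594, 364), [140.9, 428.4]), ((571, 359), [127.7, 384.3])]
blue 332.0 [((95, 350), [117.5, -313.6]), ((78, 348), [115.9, -339.6]), ((81, 352), [123.2, -337.0]), ((74, 353), [126.3, -349.1]), ((68, 365), [151.5, -366.7]), ((62, 364), [150.5, -376.2]), ((63, 370), [162.9, -378.7]), ((59, 372), [168.0, -387.1]), ((59, 366), [155.2, -382.8]), ((60, 374), [172.1, -386.9]), ((55, 373), [170.9, -394.9]), ((53, 380), [186.8, -404.0]), ((48, 378), [183.5, -411.4]), ((52, 381), [189.4, -406.5]), ((44, 390), [212.2, -428.9])]
[312.88258319 287.83432665]
[279 170  32  30 299] [297.41471572 178.18060201] [ 7.7 -8.3]
[239 204  19  21 135] [245.71851852 217.2962963 ] [-133.3  142.2]
```

```bash
python3 -c "
from bench import ctrl; print(ctrl.hand_in())"
```

```text
the job is handed in; nothing more can be done
None
```

I slid the block to the blue nest, seated it against the stop bar and handed the job in at about 26 s. It was held for about 2 s at a wrist force of 12–14 N, which I estimate as about 10 N on the bar after friction and the pin spring, and nothing touched the holder, tray or rack as far as the camera views showed.

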